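# Two-key release of the canister feeder

### The job

Release the two steel canisters waiting in the feeder's chute: with the fingertips press the two large round keys on its deck together, fully home, and keep both down until both canisters have rolled to the bottom of the chute and lie still, then let both keys come back up and move clear. Leave the small key between them unpressed, do not touch, push or lift the canisters, and leave the things standing around the feeder where they are.

Things in the scene. Friction and masses are not known exactly. Their poses are not given: they have to be found in the camera images.
- feeder: Fixed canister feeder, 210 x 220 mm, on the bench, turned up to 0.5 rad. Origin: centre of its underside; z up. Its -x side (facing the robot) is a white deck, x -100 to -10, y -108 to 108 mm, top 60 mm high, with three round black keys in a row along y at x = -55 mm: large at y = +28, small at 0, large at y = -28. Behind the deck lies the chute
- gate (a point): Point on the chute floor between the two steel gate pins (one per large key, at feeder y = 5 mm, 41 mm above the bench). The pins stand 9 mm out of the floor and hold the canisters back; each sinks as its key is pressed, clear of the floor from about 9 mm of key travel. Either pin alone still holds the canisters
- outlet (a point): Point on the chute floor at its low end (feeder x = 50, y = -100 mm). The chute is 100 mm wide (feeder x 0 to 100), runs along y and slopes 0.2 rad down to -y: floor 60 mm high at y = 100, 20 mm at y = -100. Side walls 82 mm high (grey by the deck, clear beyond), end stops 100 mm high at y = 100, 60 mm at y = -100
- left_key_top (a point): Centre of the top face of the large key on the +y side: black round cap, 26 mm diameter, top 82 mm above the bench when up, 22 mm above the deck. It moves with the key, 56 mm from the other large key centre to centre
- right_key_top (a point): Centre of the top face of the large key on the -y side, same shape and height
- small_key_top (a point): Centre of the top face of the small key midway between the large ones: black, 12 mm diameter, top 74 mm above the bench; to be left unpressed
- left_key (a joint): Travel of the +y large key, m: 0 up, 0.012 fully home. Sprung: 1.3 N to start, 4 N when fully home, so about 8 N for the pair; it comes back up by itself. Hard stop at 0.012
- right_key (a joint): Travel of the -y large key, m, the same
- small_key (a joint): Travel of the small key, m: 0 up, 0.005 fully down
- can1_center (a point): Centre of the lower waiting canister: plain steel cylinder, 32 mm diameter, 95 mm long, about 0.12 kg, lying across the chute with its axis along the feeder's x. It waits at feeder y about 20 mm; when released it rolls to about y = -84 mm
- can1: The same lower canister; this frame turns with it as it rolls
- can2_center (a point): Centre of the upper canister, the same, waiting just behind the first at feeder y about 51 mm; when released it ends at about y = -52 mm
- can2: The same upper canister; this frame turns with it as it rolls
- spare_can: Bystander: a spare canister standing upright on the bench, 32 mm diameter, 95 mm tall; origin at the centre of its underside, as for the other bystanders
- amber_bottle: Bystander: amber bottle, 60 mm diameter, 150 mm tall
- jar: Bystander: white jar, 56 mm diameter, 70 mm tall
- beaker: Bystander: glass beaker, 62 mm diameter, 80 mm tall
- driver: Bystander: screwdriver, 160 mm long, lying in front of the deck
- dish: Bystander: white open tray, 80 x 110 x 22 mm, beyond the chute
Things that resemble listed ones, but are neither listed nor needed, are in the scene too. What is shaped like the can1 but purple or yellow is not meant.

How it is judged:
On the way:
1. both large keys are held at least 9 mm down while both canisters have rolled past the gate to the bottom of the chute and lie still there (value of joint each of left_key, right_key above 0.009 m and y of can1_center in the frame of feeder between -0.1 and -0.02 m and x of can1_center in the frame of feeder between 0 and 0.1 m and height (world z) of can1_center between 0.02 and 0.065 m and linear speed of each of can1, can2 below 0.04 m/s and y of can2_center in the frame of feeder between -0.1 and -0.02 m and x of can2_center in the frame of feeder between 0 and 0.1 m and height (world z) of can2_center between 0.02 and 0.065 m), for 0.3 s.
At the end, for the whole second after the job is handed in: Both large keys are up again (travel under 2 mm), the small key is up, and both canisters lie still (under 0.04 m/s) in the lower half of the chute, their centres between 20 and 100 mm on the -y side of the feeder's middle, inside the chute walls and 20 to 65 mm above the bench (value of joint each of left_key, right_key, small_key below 0.002 m and y of can1_center in the frame of feeder between -0.1 and -0.02 m and x of can1_center in the frame of feeder between 0 and 0.1 m and height (world z) of can1_center between 0.02 and 0.065 m and linear speed of each of can1, can2 below 0.04 m/s and y of can2_center in the frame of feeder between -0.1 and -0.02 m and x of can2_center in the frame of feeder between 0 and 0.1 m and height (world z) of can2_center between 0.02 and 0.065 m); the robot touches nothing.
It fails at once if the small key is pressed by more than 3 mm (value of joint small_key above 0.003 m).
It fails at once if the robot touches a canister of the chute (over 0.5 N) (contact force between any of the fingers, the arm and can1 above 0.5 N or contact force between any of the fingers, the arm and can2 above 0.5 N).
It fails at once if a canister is lifted out of the chute (centre over 120 mm above the bench) (height (world z) of any of can1_center, can2_center above 0.12 m).
It fails at once if a bystander is moved by more than 30 mm (distance of any of spare_can, amber_bottle, jar, beaker, driver, dish from where it was at the start of the episode above 0.03 m).
It fails at once if a standing bystander is tipped by more than 0.5 rad (angle between any of spare_can, amber_bottle, jar, beaker, dish's own z axis and vertical above 0.5 rad).
It also fails if it takes over 29 s, if anything falls off the work surface, if the arm or the gripper's body presses on something with over 40 N, if the wrist force passes 120 N, or if a joint passes its speed limit or range.

### The arm

A 6-joint arm with a two-finger parallel gripper is mounted at the origin on the work surface. World frame = base frame: x ahead of the robot, y to its left, z up, the work surface at z = 0. Lengths are in m, angles in rad, forces in N, time in s.
With the tool pointing down it reaches from about 0.3 to 0.85 m from the base axis. Payload 4.2 kg.
Tool frame: the origin (TCP) lies midway between the tips of the shut fingers; the grasp point (between the pads) lies 19 mm behind it; z points along the fingers, y is the line along which they close (so a half turn about z gives the same grasp; the last joint's range is limited). The gripper opens to 91 mm and grips with 3 to 60 N. Pads are 32 mm wide; open, the fingers measure 118 mm over their backs; the gripper's body (76 mm by 178 mm) begins 60 mm behind the grasp point.
Start: joints at [1.314, 0.32, 1.565, -0, 1.257, -0.02], TCP at [0.135, 0.559, 0.214] pointing down, gripper open.
Joint ranges: [-3.11, 3.11], [-0.84, 2.01], [0.21, 2.61], [-1.34, 4.49], [0.05, 2.63], [-2.56, 2.56]. Speed limits (rad/s): [2.57, 2.57, 3.14, 3.14, 3.14, 3.14].

### API

Orientations are given as a unit quaternion [x, y, z, w].
In Python, from workcell import r gives the robot as it stands.
- The arm moves only by the tool drive_tool, never from a script. Its arguments are lists of equal length, an entry for each row: "xyz": the shift along the world's x, y, z in cm, a list of three; "twist": the turn, a rotation vector about the world's x, y, z in rad, a list of three; "gripper": the finger opening in cm, from 0 to 9.12. A call has 1 to 12 rows; each row is the pose to reach, as a shift and turn from the pose commanded when the call began; what a row does not reach only later rows make up. A row lasts 1/12 s, in which the tool goes at most 41.7 mm and 7.16 degrees, less where a joint would pass 70% of its speed; a pose out of reach is approached as far as the arm can. A call with a gripper value outside its range is refused whole. The fingers move at their own pace and stop on an object; "grip_force" is the grip in N (left out, the last holds). Time passes only in rows, so rows that repeat a pose let the fingers close. It gives the time, the measured TCP pose, the force, the opening and the grip force at its end, in the units of the state.
- r.sense(): the state, without advancing time (a new reading comes with each control period).
- r.get_image(name): name is "scene" or "top" or "wrist"; returns the picture (384x512x3 uint8, blue, green, red); there is no depth.
- r.calibration(name): a dict with "vertical_fov" (degrees; the focal length in pixels is half the picture's height over the tangent of half this angle, whatever the lens; pixels are square), "cx", "cy" (the principal point, pixels), "k1" (the pictures are not rectified: a ray, as slopes to the right and down, at radius r is drawn at 1 + k1 r^2 times it, then the intrinsics apply), "camera_from_world" (4x4, takes a point from world to camera coordinates). Camera axes: x right, y down, z forward; pixel columns grow to the right and rows downward; lengths in m; the calibration is good to about 2 mm. A picture is of the moment at which its call begins: read the wrist's pose just before it. calibration takes no time and is no camera call; for the wrist camera it gives the pose at the moment of the call.
- r.job_done(): hands the job in; it is judged then, once.
The state is a dict: "time": time; "q": joint angles; "joint_velocities": joint speeds; "effort": joint torques, N m; "eef_pos": TCP position; "eef_rot": TCP orientation; "ft_force": force on the tool from outside, world axes, zero at the start; "moment": the same for the moment, N m; "gripper_width": finger opening in m; "grip_force": force on a finger pad.
Only numpy, scipy, OpenCV 4.12 (cv2) and the standard library are available. Lean on these libraries where they do the work, as an engineer would, in place of code of your own. Each camera call takes 0.05 s, during which the arm holds its last target. There are 200 camera calls.

## Working session

There is one attempt and no reset: what is moved stays moved. The work goes in short steps, Python scripts to look and compute and a tool call to move; the robot and the scene stay as the last step left them, time stands still between calls to the robot, and variables do not carry over. Pictures are saved under pics/ and viewed, at most 10 in all, crops included, and the job is handed in when it is done.

Besides the shell and the picture viewer there is one more tool, called after ">>>" as name(argument=value, ...) on one line, values as JSON. drive_tool: Moves the arm, as the interface text tells. Its arguments: {"type":"object","properties":{"xyz":{"type":"array","items":{"type":"array","items":{"type":"number"}}},"twist":{"type":"array","items":{"type":"array","items":{"type":"number"}}},"gripper":{"type":"array","items":{"type":"number"}},"grip_force":{"type":"number"}},"required":["xyz","twist","gripper"]}

```bash
mkdir -p pics; cat > h.py <<'E'
import numpy as np, cv2
from workcell import r
def ray(cal,u,v):
    f=192/np.tan(np.radians(cal["vertical_fov"])/2)
    K=np.array([[f,0,cal["cx"]],[0,f,cal["cy"]],[0,0,1.]])
    p=cv2.undistortPoints(np.array([[[u,v]]],float),K,np.array([cal["k1"],0,0,0,0.]))[0,0]
    M=np.array(cal["camera_from_world"]);R=M[:3,:3];return -R.T@M[:3,3],R.T@np.array([p[0],p[1],1])
def plane(cal,u,v,z):
    o,d=ray(cal,u,v);return o+d*(z-o[2])/d[2]
E
python3 - <<'E'
from h import *
for n in("top","scene"):
    cv2.imwrite(f"pics/{n}0.png",r.get_image(n)); c=r.calibration(n); print(n,c["vertical_fov"],c["k1"],plane(c,256,192,0).round(3),ray(c,256,192)[0].round(3))
print(r.sense())
E
```

```text
top 53.187348452710516 -0.004883699849186214 [0.61  0.052 0.   ] [0.453 0.02  0.897]
scene 55.45768735477168 -0.05839653231137076 [0.595 0.008 0.   ] [1.142 0.586 0.734]
{'time': 0.1, 'q': array([ 1.31399432e+00,  3.20227071e-01,  1.56554874e+00, -5.13633514e-06,
        1.25741415e+00, -2.00284688e-02]), 'joint_velocities': array([-0.00212162, -0.00202522, -0.00291563, -0.0013476 ,  0.00044106,
        0.00065887]), 'effort': array([-5.94870053e-04, -4.13334632e+01, -2.32510275e+01,  7.28288549e-02,
        4.20979725e-02, -4.00749173e-05]), 'eef_pos': array([0.13477739, 0.55851303, 0.2132081 ]), 'eef_rot': array([ 1.18109595e-01,  9.93000245e-01, -7.91351691e-04, -1.07774013e-04]), 'ft_force': array([-0.28306474, -0.44561279, -0.31161114]), 'moment': array([ 0.02049391, -0.04834687, -0.01502902]), 'grip_force': 0.0, 'gripper_width': 0.09136033624272157}
```

View pics/top0.png

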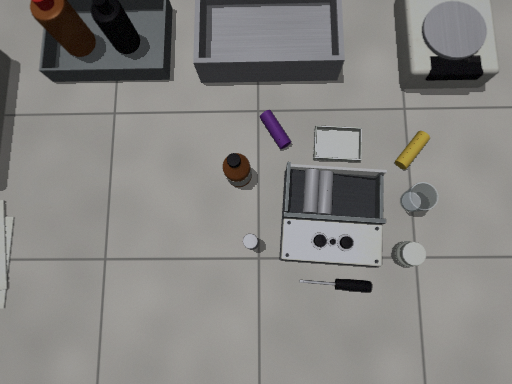

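View pics/scene0.png

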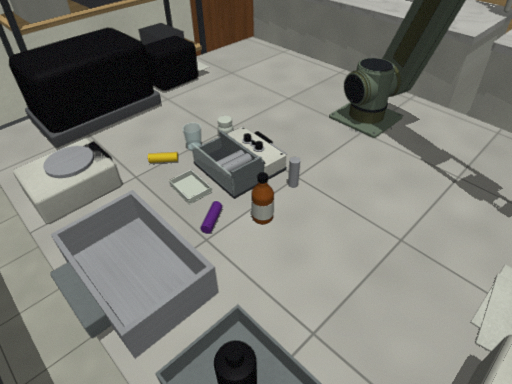

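The top view shows the feeder at about (333,215), with large keys at (320,240) and (346,242) and the small key at (333,241). The spare canister is at (251,241), the amber bottle at (237,170), the jar at (411,254) and the driver at (340,285). Next I'll measure the keys.

```bash
python3 - <<'E'
from h import *
from scipy.spatial.transform import Rotation as Ro
im=cv2.imread("pics/top0.png");c=r.calibration("top")
g=cv2.cvtColor(im,cv2.COLOR_BGR2GRAY);m=np.zeros_like(g);m[228:254,300:366]=(g<70)[228:254,300:366]*255
n,l,s,ce=cv2.connectedComponentsWithStats(m)
for i in range(1,n):
    if s[i,4]>8: print(s[i],ce[i].round(1),plane(c,*ce[i],.08).round(4))
for nm,u,v,z in(("bottle",236,160,.15),("spare",251,240,.095),("jar",412,253,.07)):print(nm,plane(c,u,v,z).round(3))
# deck corners white
w=((g>150)*255).astype(np.uint8);w[:217]=0;w[270:]=0;w[:,:275]=0;w[:,392:]=0
k=max(cv2.findContours(w,0,2)[0],key=cv2.contourArea);b=cv2.boxPoints(cv2.minAreaRect(k))
P=[plane(c,*p,.06) for p in b];print(b.round(1),np.round(P,4),np.mean(P,0))
R=Ro.from_quat(r.sense()["eef_rot"]).as_matrix();print(R.round(3))
cw=r.calibration("wrist");print(cw["vertical_fov"],(R.T@(ray(cw,256,192)[0]-r.sense()["eef_pos"])).round(3),(R.T@ray(cw,256,192)[1]).round(3))
E
```

```text
[314 235  13  12 119] [319.6 240.4] [ 0.4908 -0.0842  0.08  ]
[340 236  13  13 128] [346.  242.3] [ 0.4866 -0.1392  0.08  ]
[330 239   6   6  27] [332.6 241.3] [ 0.4888 -0.1112  0.08  ]
bottle [0.649 0.087 0.15 ]
spare [0.492 0.06  0.095]
jar [ 0.464 -0.278  0.07 ]
[[280.8 258.4]
 [283.5 218.2]
 [383.1 225.1]
 [380.3 265.3]] [[ 0.4539 -0.0024  0.06  ]
 [ 0.5404 -0.0098  0.06  ]
 [ 0.5238 -0.2245  0.06  ]
 [ 0.4384 -0.2134  0.06  ]] [ 0.48912568 -0.11252995  0.06      ]
[[-0.972  0.235 -0.   ]
 [ 0.235  0.972 -0.002]
 [ 0.    -0.002 -1.   ]]
66.53393530056098 [ 0.068  0.002 -0.17 ] [-0.249 -0.009  0.969]
```

Keys' midpoint is about (0.489, -0.112) with feeder yaw -0.076, so I move above it with the fingers opened to put the tips on the key centres.

>>> drive_tool(xyz=[[35.4,-67,-2],[35.4,-67,-2],[35.4,-67,-2],[35.4,-67,-2],[35.4,-67,-2],[35.4,-67,-2],[35.4,-67,-2],[35.4,-67,-2],[35.4,-67,-2],[35.4,-67,-2],[35.4,-67,-2],[35.4,-67,-2]], twist=[[0,0,0.161],[0,0,0.161],[0,0,0.161],[0,0,0.161],[0,0,0.161],[0,0,0.161],[0,0,0.161],[0,0,0.161],[0,0,0.161],[0,0,0.161],[0,0,0.161],[0,0,0.161]], gripper=[4.3,4.3,4.3,4.3,4.3,4.3,4.3,4.3,4.3,4.3,4.3,4.3])

```text
time: 1.1
eef_pos: [0.3685, 0.115, 0.2007]
eef_rot: [0.038, 0.999, 0.0, 0.0]
ft_force: [0.8, 0.1, 0.7]
gripper_width: 0.0429
grip_force: 0.0
```

>>> drive_tool(xyz=[[12,-22.5,-2],[12,-22.5,-2],[12,-22.5,-2],[12,-22.5,-2],[12,-22.5,-3],[12,-22.5,-4.5],[12,-22.5,-4.5],[12,-22.5,-4.5],[12,-22.5,-4.5],[12,-22.5,-4.5]], twist=[[0,0,0],[0,0,0],[0,0,0],[0,0,0],[0,0,0],[0,0,0],[0,0,0],[0,0,0],[0,0,0],[0,0,0]], gripper=[4.3,4.3,4.3,4.3,4.3,4.3,4.3,4.3,4.3,4.3])

```text
time: 1.93
eef_pos: [0.4877, -0.1067, 0.1561]
eef_rot: [0.038, 0.999, 0.0, -0.0]
ft_force: [0.7, -0.1, -0.7]
gripper_width: 0.043
grip_force: 0.0
```

```bash
python3 - <<'E'
from h import *
from scipy.spatial.transform import Rotation as Ro
s=r.sense();print(s["time"],s["eef_pos"],s["gripper_width"],Ro.from_quat(s["eef_rot"]).as_matrix()[:,1].round(3))
c=r.calibration("wrist");im=r.get_image("wrist");cv2.imwrite("pics/w1.png",im)
g=cv2.cvtColor(im,cv2.COLOR_BGR2GRAY)
n,l,t,ce=cv2.connectedComponentsWithStats(((g<60)*255).astype(np.uint8))
for i in range(1,n):
    if 200<t[i,4]<20000: print(t[i],ce[i].round(1),plane(c,*ce[i],.082).round(4))
E
```

```text
1.9333 [ 0.4877484  -0.10672549  0.15610335] 0.04299835490313959 [0.075 0.997 0.001]
[ 155   84   81   25 1898] [195.5  96.4] [ 0.4001 -0.149   0.082 ]
[479 215  33  37 792] [498.3 229.1] [0.5327 0.1069 0.082 ]
[382 216  60  29 800] [410.6 230.2] [0.5277 0.0281 0.082 ]
```

View pics/w1.png

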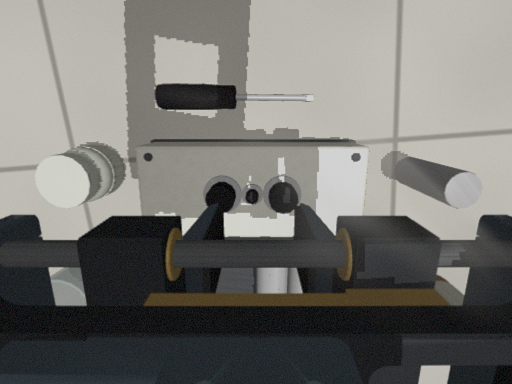

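The wrist view shows the keys at about (221,195) and (284,195), the small one at (252,195), and the fingertips just below them near (215,207) and (305,207). I'll crop and enlarge to refine this.

```bash
python3 - <<'E'
from h import *
im=cv2.imread("pics/w1.png");c=r.calibration("wrist")
cv2.imwrite("pics/w1c.png",cv2.resize(im[165:245,180:340],None,fx=5,fy=5,interpolation=cv2.INTER_CUBIC))
M=np.array(c["camera_from_world"]);f=192/np.tan(np.radians(c["vertical_fov"])/2)
def pr(p):
    q=M[:3,:3]@p+M[:3,3];a=q[:2]/q[2];a=a*(1+c["k1"]*(a@a));return (a*f+[c["cx"],c["cy"]]).round(1)
mid=np.array([.4887,-.1117,0]);y=np.array([.075,.997,0])
for n,k,z in(("L",28,.082),("R",-28,.082),("S",0,.074),("Lbase",28,.06),("Rbase",-28,.06)):print(n,pr(mid+y*k/1000+[0,0,z]))
t=r.sense()["eef_pos"]
for k in(21.5,35,-21.5,-35):print("tip",k,pr(t+y*k/1000), pr(t+y*k/1000-[.016,0,0]))
for u,v in((221,196),(284,196)):print(plane(c,u,v,.082).round(4))
E
```

```text
L [283.2 199.3]
R [218.7 199.2]
S [251.2 196.8]
Lbase [281.3 192.9]
Rbase [221.8 192.8]
tip 21.5 [290.7 230.2] [289.5 205.7]
tip 35 [312.4 230.3] [311.7 205.7]
tip -21.5 [221.5 230.2] [218.7 205.6]
tip -35 [199.8 230.1] [196.5 205.5]
[ 0.4839 -0.1373  0.082 ]
[ 0.4879 -0.0829  0.082 ]
```

View pics/w1c.png

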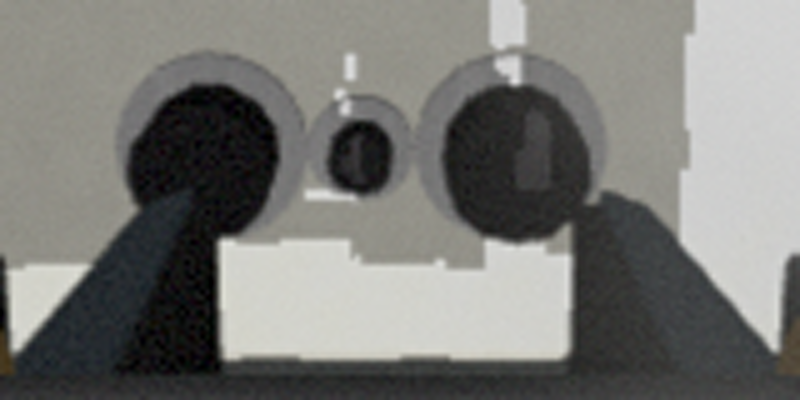

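The fingertips bracket the keys well: the key caps are at (220.6,197) and (283.4,197.6) and the tips straddle about ±28 mm. I'll correct by -5 mm in y and +1 mm in x, then descend to just above the keys and press gently.

>>> drive_tool(xyz=[[0.1,-0.5,-1],[0.1,-0.5,-3],[0.1,-0.5,-5],[0.1,-0.5,-6.5],[0.1,-0.5,-7],[0.1,-0.5,-7.4],[0.1,-0.5,-7.7],[0.1,-0.5,-8.0],[0.1,-0.5,-8.2],[0.1,-0.5,-8.4],[0.1,-0.5,-8.5],[0.1,-0.5,-8.5]], twist=[[0,0,0],[0,0,0],[0,0,0],[0,0,0],[0,0,0],[0,0,0],[0,0,0],[0,0,0],[0,0,0],[0,0,0],[0,0,0],[0,0,0]], gripper=[4.3,4.3,4.3,4.3,4.3,4.3,4.3,4.3,4.3,4.3,4.3,4.3])

```text
time: 2.98
eef_pos: [0.4893, -0.1126, 0.0715]
eef_rot: [0.038, 0.999, 0.0, 0.0]
ft_force: [-3.4, 3.2, 6.4]
gripper_width: 0.043
grip_force: 3.2
```

```bash
python3 - <<'E'
from h import *
s=r.sense();print(s["time"],s["eef_pos"],s["ft_force"],s["moment"])
a=r.get_image("wrist")[120:300,130:390];b=r.get_image("top")[150:270,270:400]
cv2.imwrite("pics/p2.png",np.hstack([cv2.resize(a,(400,277)),cv2.resize(b,(300,277))]))
E
```

```text
2.9833 [ 0.4893243  -0.11256747  0.07145305] [-3.38038258  3.20096015  6.4178728 ] [0.48609446 0.59190764 0.05610138]
```

View pics/p2.png

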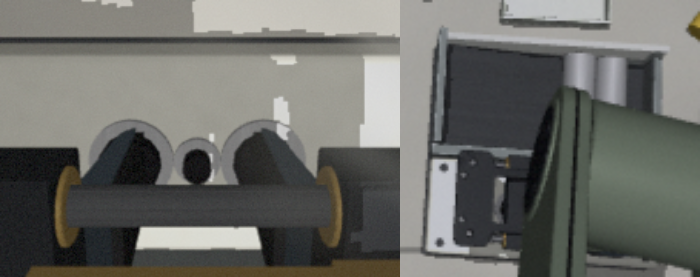

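Both canisters have rolled to the low (-y) end, at crop (578,80) and (610,80), with the tips on the large keys. I'll press fully home and hold.

>>> drive_tool(xyz=[[0,0,-0.1],[0,0,-0.2],[0,0,-0.2],[0,0,-0.2],[0,0,-0.2],[0,0,-0.2],[0,0,-0.2],[0,0,-0.2],[0,0,-0.2],[0,0,-0.2],[0,0,-0.2],[0,0,-0.2]], twist=[[0,0,0],[0,0,0],[0,0,0],[0,0,0],[0,0,0],[0,0,0],[0,0,0],[0,0,0],[0,0,0],[0,0,0],[0,0,0],[0,0,0]], gripper=[4.3,4.3,4.3,4.3,4.3,4.3,4.3,4.3,4.3,4.3,4.3,4.3])

```text
time: 4.08
eef_pos: [0.4893, -0.1126, 0.0702]
eef_rot: [0.038, 0.999, 0.0, 0.0]
ft_force: [-4.2, 3.7, 10.5]
gripper_width: 0.043
grip_force: 5.3
```

```bash
python3 - <<'E'
from h import *
s=r.sense();print(s["time"],s["eef_pos"],s["ft_force"],s["moment"])
a=r.get_image("top")[150:270,270:400];b=r.get_image("scene")[110:220,170:310]
cv2.imwrite("pics/p3.png",np.hstack([cv2.resize(b,(400,314)),cv2.resize(a,(340,314))]))
E
```

```text
4.0833 [ 0.48932411 -0.11258844  0.07023388] [-4.18218537  3.69597667 10.51214035] [ 0.51267341  0.85770402 -0.03533905]
```

View pics/p3.png

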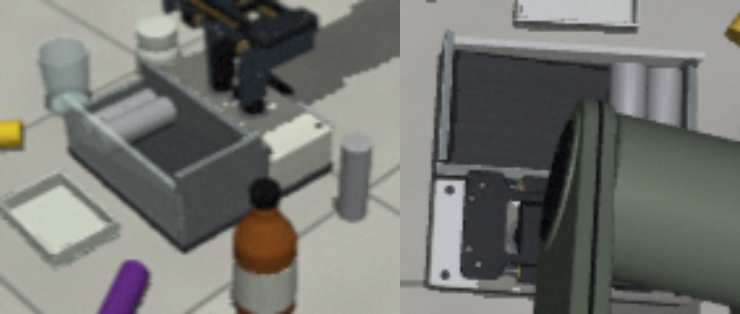

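The scene view shows both canisters side by side against the low end stop, and the 10.5 N on the keys means they are at their hard stop. I'll hold about a second more with a slight extra press, then release.

>>> drive_tool(xyz=[[0,0,-0.1],[0,0,-0.1],[0,0,-0.1],[0,0,-0.1],[0,0,-0.1],[0,0,-0.1],[0,0,-0.1],[0,0,-0.1],[0,0,-0.1],[0,0,-0.1],[0,0,-0.1],[0,0,-0.1]], twist=[[0,0,0],[0,0,0],[0,0,0],[0,0,0],[0,0,0],[0,0,0],[0,0,0],[0,0,0],[0,0,0],[0,0,0],[0,0,0],[0,0,0]], gripper=[4.3,4.3,4.3,4.3,4.3,4.3,4.3,4.3,4.3,4.3,4.3,4.3])

```text
time: 5.18
eef_pos: [0.4893, -0.1126, 0.0702]
eef_rot: [0.038, 0.999, 0.0, 0.0]
ft_force: [-7.1, 3.3, 17.8]
gripper_width: 0.0428
grip_force: 8.8
```

>>> drive_tool(xyz=[[0,0,0.4],[0,0,0.8],[0,0,1.2],[0,0,1.6],[0,0,2.5],[0,0,4],[0,0,7],[0,0,10],[-3,0,13],[-6,2,13],[-10,5,13],[-10,5,13]], twist=[[0,0,0],[0,0,0],[0,0,0],[0,0,0],[0,0,0],[0,0,0],[0,0,0],[0,0,0],[0,0,0],[0,0,0],[0,0,0],[0,0,0]], gripper=[4.3,4.3,4.3,4.3,4.3,4.3,4.3,4.3,4.3,4.3,4.3,4.3])

```text
time: 6.18
eef_pos: [0.3846, -0.061, 0.1981]
eef_rot: [0.038, 0.999, 0.001, -0.001]
ft_force: [-1.3, -0.2, -0.0]
gripper_width: 0.0433
grip_force: 0.0
```

>>> drive_tool(xyz=[[0,6,0],[0,14,0],[0,18,0],[0,20,0],[0,20,0],[0,20,0],[0,20,0],[0,20,0]], twist=[[0,0,0],[0,0,0],[0,0,0],[0,0,0],[0,0,0],[0,0,0],[0,0,0],[0,0,0]], gripper=[4.3,4.3,4.3,4.3,4.3,4.3,4.3,4.3])

```text
time: 6.85
eef_pos: [0.3896, 0.1367, 0.1978]
eef_rot: [0.037, 0.999, -0.0, 0.0]
ft_force: [-0.2, -0.7, -0.8]
gripper_width: 0.0428
grip_force: 0.0
```

```bash
python3 - <<'E'
from h import *
s=r.sense();print(s["time"],s["eef_pos"],s["ft_force"])
a=r.get_image("top")[130:300,210:440];b=r.get_image("scene")[110:220,170:310]
cv2.imwrite("pics/p4.png",np.hstack([cv2.resize(b,(380,314)),cv2.resize(a,(420,314))]))
E
```

```text
6.85 [0.38959485 0.13666916 0.1978107 ] [-0.24117584 -0.72667912 -0.84356014]
```

View pics/p4.png

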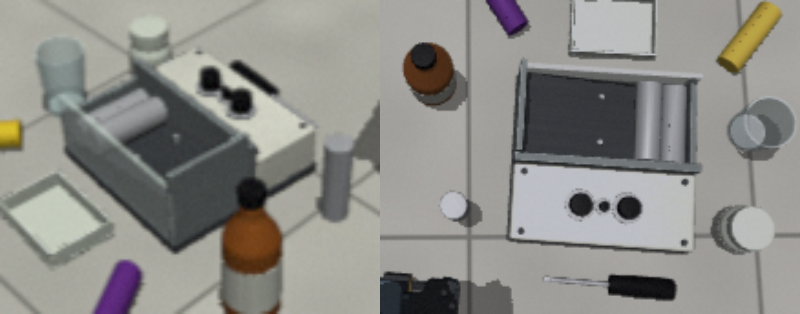

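The final picture shows the keys up at (581,204), (604,206) and (629,207), the gate pins standing again, both canisters at the low end (648,120) and (675,122), and the bystanders in place. I'm handing it in.

```bash
python3 -c "
from workcell import r
print(r.job_done())"
```

```text
the job is handed in; nothing more can be done
None
```

I pressed both large keys fully home and held them until the two canisters lay still at the low end of the chute. The keys came back up, the arm moved clear, the final picture shows the small key up and the bystanders in place, and the job is handed in (no verdict came back).

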